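Click the egg rack home in the egg cooker

ROBOT

A 6-joint arm with a two-finger parallel gripper is mounted at the origin on a cart in front of the work surface, level with it; the furniture and walls round the work are solid. World frame = base frame: x ahead of the robot, y to its left, z up, the work surface at z = 0. Lengths are in m, angles in rad, forces in N, time in s.
With the tool pointing down it reaches from about 0.375 to 0.9 m from the base axis. Payload 3.1 kg.
Tool frame: the origin (TCP) lies midway between the tips of the shut fingers; the grasp point (between the pads) lies 19 mm behind it (manip.grasp_offset is the distance from the TCP to the grasp point, in m); z points along the fingers, y is the line along which they close (so a half turn about z gives the same grasp; the last joint's range is limited). The gripper opens to 85 mm and grips with 20 to 120 N. Pads are 22 mm wide; open, the fingers measure 114 mm over their backs; the gripper's body (76 mm by 85 mm) begins 54 mm behind the grasp point. The pads swing forward as they close: fully open they stand 13 mm farther back than shut.
Start: joints at [-1.296, 0.527, 1.433, -0, 1.181, -0.178], TCP at [0.274, -0.562, 0.231] pointing down, gripper open.
Joint ranges: [-3.08, 3.08], [-0.75, 2.2], [0.22, 2.44], [-1.43, 4.57], [0, 2.65], [-2.85, 2.85]. Speed limits (rad/s): [2.79, 2.79, 3.14, 3.14, 3.14, 3.14].

INTERFACE

Orientations are given as a unit quaternion [x, y, z, w].
In Python, from station import sensors, cams, order, manip gives the robot as it stands.
- The arm moves only by the tool move_arm, never from a script. Its argument "targets" is a list of rows, each an object of numbers: "dx", "dy", "dz": the shift along the world's x, y, z normalised to -1 to 1, where 1 is 25 mm; "rx", "ry", "rz": the turn, a rotation vector about the world's x, y, z normalised to -1 to 1, where 1 is 30 degrees. A call has exactly 10 rows; each row shifts and turns the commanded pose from where the row before left it; what a row does not reach is not made up. A row lasts 1/8 s, in which the tool goes at most 62.5 mm and 10.7 degrees, less where a joint would pass 70% of its speed; a pose out of reach is approached as far as the arm can. A call with a number of a shift or a turn outside -1 to 1 is refused whole. A call with a gripper value outside its range is refused whole. "claw" is the opening in per cent of the stroke, from 0 (shut) to 100 (fully open), set as the call begins (left out, the last holds). The fingers move at their own pace and stop on an object; "newtons" is the grip in N (left out, the last holds). Time passes only in rows, so rows that do not move let the fingers close, or fill a call up. It gives the time, the measured TCP pose, the force, the opening and the grip force at its end, in the units of the state.
- sensors.sense(): the state, without advancing time (a new reading comes with each control period).
- cams.snapshot(name): name is "scene" or "top" or "wrist"; returns the picture (384x512x3 uint8, red, green, blue); there is no depth.
- cams.camera_model(name): a dict with "fx", "fy", "cx", "cy" (pixels), "distortion" ([k1, k2, p1, p2, k3] as OpenCV has them; the pictures are not rectified), "extrinsics" (4x4, takes a point from world to camera coordinates). Camera axes: x right, y down, z forward; pixel columns grow to the right and rows downward; lengths in m; the calibration is good to about 2 mm. A picture is of the moment at which its call begins: read the wrist's pose just before it. camera_model takes no time and is no camera call; for the wrist camera it gives the pose at the moment of the call.
- order.sign_off(): hands the job in; it is judged then, once.
The state is a dict: "t": time; "q": joint angles; "qd": joint speeds; "tau": joint torques, N m; "tcp_pos": TCP position; "tool_rot": TCP orientation; "force": force on the tool from outside, world axes, zero at the start; "ft_torque": the same for the moment, N m; "finger_gap": opening from 0.0 (shut) to 1.0 (fully open); "gripper_force": force on a finger pad.
Only numpy, scipy, OpenCV 4.12 (cv2) and the standard library are available. Lean on these libraries where they do the work, as an engineer would, in place of code of your own. Each camera call takes 0.05 s, during which the arm holds its last target. There are 200 camera calls.

TASK

The egg rack has been set down on the egg cooker facing the wrong way and stands up on the sprung catches of the centre post. Pushing one of its upright tabs with a fingertip, turn the rack until the notch in its rim lies over the locating lug of the base, then press down on the flat top of its hub until the rack clicks home and lies flat on its ledge, and move clear. Only push and press: do not grip the rack, force it down before it is lined up or lift it out, and leave the other things on the worktop where they are.

Things in the scene. Friction and masses are not known exactly. Their poses are not given: they have to be found in the camera images.
- cooker: base of the egg cooker, fixed: round white body 198 mm across, rim 63 mm high, open on top; origin on its axis at the worktop, z up, +x toward the locating lug and a stub handle (36 mm wide, out to 126 mm); black switch on -x. Inside, a flat ledge 58 mm above the worktop (radius 80 to 90 mm). A centre post (radius 20 mm, up to 74 mm high) with four sprung catches is hidden under the rack's hub
- lug (a point): point on the fixed locating lug: 78 mm from the cooker's axis along its +x, 60 mm above the worktop. The lug is a white key 14 mm wide reaching inward from the rim (radius 74 to 99 mm), 8 mm above the ledge, tapering to 9 mm wide at the top; outside the rack it ends in a 26 mm wide block on the rim beside the stub handle, seen from above
- rack: egg rack, loose, about 0.07 kg, grey plastic plate 170 mm across, 4 mm thick, six 35 mm egg holes, hub 63 mm across. Origin on its axis at the plate's underside, z up, +x toward its notch. At the start it lies level on the catches, underside about 69 mm above the worktop, clear of the lug; it turns with under 1 N (leaning up to 4 degrees) and stays where left. Seated, its underside is at 58 mm
- rack_notch (a point): middle of the notch in the rack's rim, 78 mm from its axis along its +x, 2 mm above the underside. The notch is open outward, from radius 72 mm to the edge at 85 mm, 20 mm wide at its bottom, 23 mm at the edge. The rack goes down only with the notch within about 4 degrees of the lug; the lug's taper then centres it
- hub_top (a point): centre of the flat top of the rack's closed hub, 30 mm above the underside (about 99 mm above the worktop at the start, 88 mm when seated); flat top 57 mm across. Pressing the rack home takes about 5 to 12 N here, over 11 mm; the catches then snap over the hub's lip and hold it
- tab_left (a point): middle of one upright tab of the rack, 69 mm from the axis, 120 degrees counter-clockwise (from above) from the notch, 13.5 mm above the underside. A vertical plate 22 mm long along the radius (58 to 80 mm), 5 mm thick, standing 19 mm above the plate; its flat faces look along the turning direction
- tab_right (a point): middle of the other upright tab, the same, 120 degrees clockwise from the notch
- dome_lid: clear dome lid of the cooker, bystander, loose: 176 mm across, 104 mm high with its white knob, stands on the worktop to the right of the cooker; origin at the centre of its underside. Leave alone
- glass_cup: small clear glass cup, bystander left of the cooker, does not move: 72 mm across, 62 mm high, origin at the centre of its underside. Leave alone
- teaspoon: teaspoon lying in front of the cooker, bystander, loose: 137x28 mm, 13 mm high, origin at the centre of its underside. Leave alone
- shaker_a: salt shaker, bystander, loose: 44 mm across, 90 mm high, behind the cooker on the left, origin at the centre of its underside. Leave alone
- egg_carton: open carton with five eggs, fixed bystander left of the cooker: 158x106 mm, 62 mm high to the top of the eggs, origin at the centre of its underside
- spice_jar: round spice jar with a white cap, bystander, loose: 47 mm across, 98 mm high, left of the cooker, origin at the centre of its underside. Leave alone

How it is judged:
On the way:
1. the rack has been turned until its notch lies over the lug (horizontal distance between rack_notch and lug below 0.0065 m), for 0.1 s.
At the end, for the whole second after the job is handed in: the rack lies at rest flat on the ledge (underside within 2 mm of the ledge, tilt under 0.03 rad) with the lug in its notch (within 6 mm) (z of rack in the frame of cooker between 0.0555 and 0.0598 m and angle between rack's own z axis and vertical below 0.03 rad and horizontal distance between rack_notch and lug below 0.006 m and linear speed of rack below 0.02 m/s); the robot touches nothing.
It fails at once if the rack is lifted off the post (20 mm above where it stood) (z of rack in the frame of cooker above 0.09 m).
It fails at once if the rack is tipped (angle between rack's own z axis and vertical above 0.3 rad).
It fails at once if the rack is gripped or forced (over 30 N) while its notch is not over the lug (contact force between the fingers and rack above 30 N and horizontal distance between rack_notch and lug above 0.008 m).
It fails at once if the dome lid, spice jar, teaspoon or salt shaker is moved by more than 20 mm (distance of any of dome_lid, spice_jar, teaspoon, shaker_a from where it was at the start of the episode above 0.02 m).
It also fails if it takes over 54 s, if anything falls off the work surface, if the arm or the gripper's body presses on something with over 40 N, if the wrist force passes 120 N, or if a joint passes its speed limit or range.

## Working session

There is one attempt and no reset: what is moved stays moved. The work goes in short steps, Python scripts to look and compute and a tool call to move; the robot and the scene stay as the last step left them, time stands still between calls to the robot, and variables do not carry over. Pictures are saved under pics/ and viewed, at most 10 in all, crops included, and the job is handed in when it is done.

Besides the shell and the picture viewer there is one more tool, called after "Emit:" as name([rows], argument=value, ...), one row to a line, values as JSON. move_arm: Moves the arm, as the interface text tells. Scaled input: -1 to 1 covers 25 mm each way for a shift and 30 degrees each way for a turn. Its arguments: {"type":"object","properties":{"targets":{"type":"array"},"claw":{"type":"number"},"newtons":{"type":"number"}},"required":["targets"]}

```bash
mkdir -p pics
python3 - <<'E'
from station import sensors,cams
import cv2,numpy as np
for n in("top","scene"):
    cv2.imwrite(f"pics/{n}0.png",cams.snapshot(n)[:,:,::-1])
    m=cams.camera_model(n);print(n,m["fx"],m["cx"],m["cy"],m["distortion"]);print(np.round(m["extrinsics"],3))
s=sensors.sense();print(s["t"],s["tcp_pos"],s["tool_rot"])
E
```

```text
top 475.1911646069146 261.45670850259575 199.02906902408137 [0.04631634 0.         0.         0.         0.        ]
[[-8.00e-03 -1.00e+00 -1.00e-03  9.00e-02]
 [-9.94e-01  8.00e-03 -1.11e-01  5.28e-01]
 [ 1.11e-01 -0.00e+00 -9.94e-01  1.50e+00]
 [ 0.00e+00  0.00e+00  0.00e+00  1.00e+00]]
scene 481.39367894251455 257.22528084305776 186.19158978371266 [-0.00706389  0.          0.          0.          0.        ]
[[-0.798 -0.602  0.009  0.465]
 [-0.35   0.453 -0.82   0.213]
 [ 0.49  -0.658 -0.572  1.029]
 [ 0.     0.     0.     1.   ]]
0.1 [ 0.27384007 -0.56109661  0.23041496] [ 9.74366153e-01  2.24965726e-01 -4.05016900e-05 -1.01023837e-03]
```

View pics/top0.png

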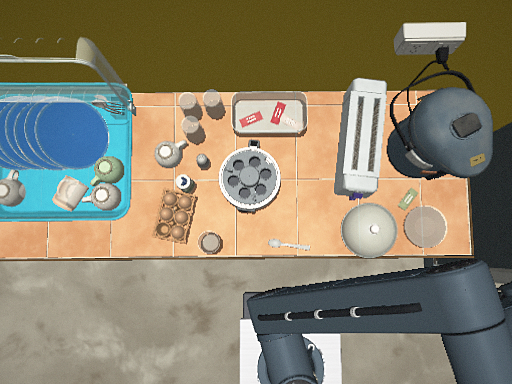

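View pics/scene0.png

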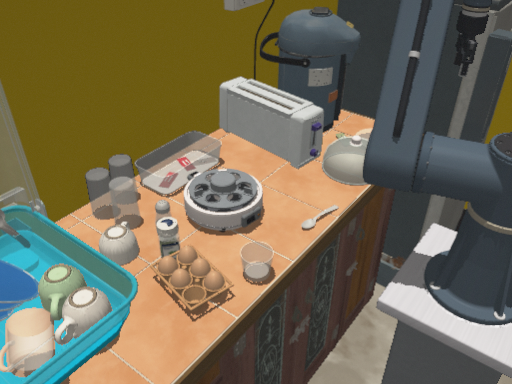

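The top view shows the cooker centred near (249,179), with the black switch at (254,143) on the far side, so the lug faces the robot. I'll zoom in next.

```bash
cat > h.py <<'E'
import cv2,numpy as np
from station import sensors,cams
def ray(m,uv,z):
    K=np.array([[m["fx"],0,m["cx"]],[0,m["fy"],m["cy"]],[0,0,1]])
    p=cv2.undistortPoints(np.array([[uv]],float),K,np.array(m["distortion"]))[0,0]
    T=np.array(m["extrinsics"]);R=T[:3,:3];c=-R.T@T[:3,3];d=R.T@np.r_[p,1]
    return c+d*(z-c[2])/d[2]
def proj(m,P):
    K=np.array([[m["fx"],0,m["cx"]],[0,m["fy"],m["cy"]],[0,0,1]]);T=np.array(m["extrinsics"])
    return cv2.projectPoints(np.array(P,float).reshape(-1,3),cv2.Rodrigues(T[:3,:3])[0],T[:3,3],K,np.array(m["distortion"]))[0][:,0]
E
python3 - <<'E'
from h import *
t=cv2.imread("pics/top0.png");s=cv2.imread("pics/scene0.png")
a=cv2.resize(t[134:224,204:294],(540,540),interpolation=cv2.INTER_CUBIC)
cv2.imwrite("pics/c0.png",a)
m=cams.camera_model("top")
print("hub",ray(m,(249,178),.099),"switch",ray(m,(254,143),.04))
E
```

```text
hub [0.58622728 0.12400712 0.099     ] switch [0.70983455 0.1087987  0.04      ]
```

View pics/c0.png

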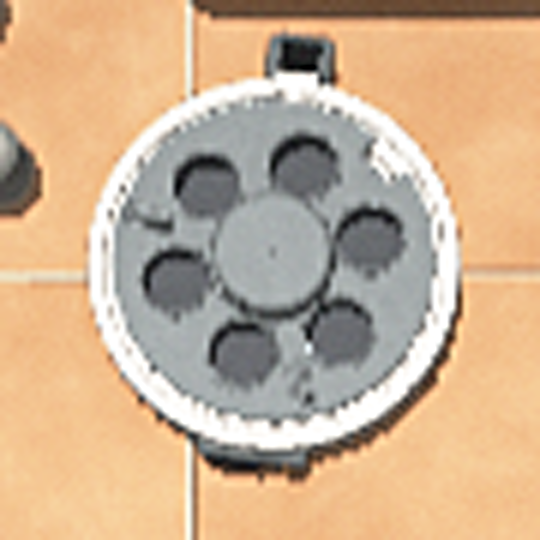

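The crop shows the stub handle at the top (300,55) with the white lug block at about (295,85). The notch shows white at (390,155), and the tabs are at (150,215) and (305,385). The rack therefore needs a turn of about 43° counter-clockwise, pushing tab_right, which is nearest the robot. I'll move above it for a close look.

Emit:
move_arm([
  {"dx":0.3,"dy":1,"dz":0.2},
  {"dx":0.3,"dy":1,"dz":0.2},
  {"dx":0.3,"dy":1,"dz":0.2},
  {"dx":0.3,"dy":1,"dz":0.2},
  {"dx":0.3,"dy":1,"dz":0.2},
  {"dx":0.3,"dy":1,"dz":0.2},
  {"dx":0.3,"dy":1,"dz":0.2},
  {"dx":0.3,"dy":1,"dz":0.2},
  {"dx":0.3,"dy":1,"dz":0.2},
  {"dx":0.3,"dy":1,"dz":0.2},
], claw=0)

```text
schema error: expected keys dx, dy, dz, rx, ry, rz
```

Emit:
move_arm([
  {"dx":0.3,"dy":1},
  {"dx":0.3,"dy":1},
  {"dx":0.3,"dy":1},
  {"dx":0.3,"dy":1},
  {"dx":0.3,"dy":1},
  {"dx":0.3,"dy":1},
  {"dx":0.3,"dy":1},
  {"dx":0.3,"dy":1},
  {"dx":0.3,"dy":1},
  {"dx":0.3,"dy":1},
])

```text
schema error: expected keys dx, dy, dz, rx, ry, rz
```

Emit:
move_arm([
  {"dx":0.3,"dy":1},
  {"dx":0.3,"dy":1},
  {"dx":0.3,"dy":1},
  {"dx":0.3,"dy":1},
  {"dx":0.3,"dy":1},
  {"dx":0.3,"dy":1},
  {"dx":0.3,"dy":1},
  {},
  {},
  {},
])

```text
schema error: expected keys dx, dy, dz, rx, ry, rz
```

Run:
```python
from h import *
s=sensors.sense();m=cams.camera_model("wrist")
im=cams.snapshot("wrist")[:,:,::-1].copy();cv2.imwrite("pics/w1.png",im)
T=np.array(m["extrinsics"]);print(s["t"],s["tcp_pos"],s["tool_rot"],s["q"]);print(-T[:3,:3].T@T[:3,3],T[2,:3],m["fx"])
```

```text
0.1 [ 0.27384007 -0.56109661  0.23041496] [ 9.74366153e-01  2.24965726e-01 -4.05016900e-05 -1.01023837e-03] [-1.29550087e+00  5.28411784e-01  1.43375164e+00  1.81796524e-05
  1.18145126e+00 -1.78527418e-01]
[ 0.33760159 -0.53002456  0.37378545] [-0.25136344 -0.12027609 -0.96039059] 319.3255186729481
```

View pics/w1.png

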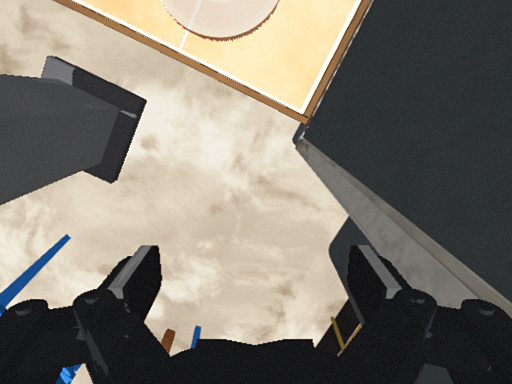

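The arm hasn't moved: every row needs all six keys. The wrist view shows only the floor and the shut-side fingers. The camera sits about 70 mm ahead of the TCP along tool x.

Emit:
move_arm([
  {"dx":0.3,"dy":1,"dz":0.2,"rx":0,"ry":0,"rz":0},
  {"dx":0.3,"dy":1,"dz":0.2,"rx":0,"ry":0,"rz":0},
  {"dx":0.3,"dy":1,"dz":0.2,"rx":0,"ry":0,"rz":0},
  {"dx":0.3,"dy":1,"dz":0.2,"rx":0,"ry":0,"rz":0},
  {"dx":0.3,"dy":1,"dz":0.2,"rx":0,"ry":0,"rz":0},
  {"dx":0.3,"dy":1,"dz":0,"rx":0,"ry":0,"rz":0},
  {"dx":0.3,"dy":1,"dz":0,"rx":0,"ry":0,"rz":0},
  {"dx":0.3,"dy":1,"dz":0,"rx":0,"ry":0,"rz":0},
  {"dx":0.3,"dy":1,"dz":0,"rx":0,"ry":0,"rz":0},
  {"dx":0.3,"dy":1,"dz":0,"rx":0,"ry":0,"rz":0},
], claw=0)

```text
t: 1.4
tcp_pos: [0.3493, -0.3099, 0.2562]
tool_rot: [0.974, 0.225, -0.0, -0.0]
force: [0.2, -0.7, 0.3]
finger_gap: 0.001
gripper_force: 0.0
```

Emit:
move_arm([
  {"dx":0.3,"dy":1,"dz":0,"rx":0,"ry":0,"rz":0},
  {"dx":0.3,"dy":1,"dz":0,"rx":0,"ry":0,"rz":0},
  {"dx":0.3,"dy":1,"dz":0,"rx":0,"ry":0,"rz":0},
  {"dx":0.3,"dy":1,"dz":0,"rx":0,"ry":0,"rz":0},
  {"dx":0.3,"dy":1,"dz":0,"rx":0,"ry":0,"rz":0},
  {"dx":0.3,"dy":1,"dz":0,"rx":0,"ry":0,"rz":0},
  {"dx":0.3,"dy":1,"dz":0,"rx":0,"ry":0,"rz":0},
  {"dx":0.3,"dy":1,"dz":0,"rx":0,"ry":0,"rz":0},
  {"dx":0.3,"dy":1,"dz":0,"rx":0,"ry":0,"rz":0},
  {"dx":0.3,"dy":1,"dz":0,"rx":0,"ry":0,"rz":0},
])

```text
t: 2.65
tcp_pos: [0.4237, -0.06, 0.2562]
tool_rot: [0.974, 0.225, -0.0, -0.0]
force: [-0.2, -0.5, 0.4]
finger_gap: 0.002
gripper_force: 0.0
```

Emit:
move_arm([
  {"dx":0.4,"dy":1,"dz":0,"rx":0,"ry":0,"rz":0},
  {"dx":0.4,"dy":1,"dz":0,"rx":0,"ry":0,"rz":0},
  {"dx":0.4,"dy":1,"dz":0,"rx":0,"ry":0,"rz":0},
  {"dx":0.4,"dy":1,"dz":0,"rx":0,"ry":0,"rz":0},
  {"dx":0.4,"dy":1,"dz":0,"rx":0,"ry":0,"rz":0},
  {"dx":0.4,"dy":1,"dz":0,"rx":0,"ry":0,"rz":0},
  {"dx":0.4,"dy":0.5,"dz":0,"rx":0,"ry":0,"rz":0},
  {"dx":0,"dy":0,"dz":0,"rx":0,"ry":0,"rz":0},
  {"dx":0,"dy":0,"dz":0,"rx":0,"ry":0,"rz":0},
  {"dx":0,"dy":0,"dz":0,"rx":0,"ry":0,"rz":0},
])

```text
t: 3.9
tcp_pos: [0.4936, 0.1001, 0.2562]
tool_rot: [0.974, 0.224, -0.0, 0.0]
force: [-0.1, -0.5, 0.4]
finger_gap: -0.002
gripper_force: 0.0
```

Run:
```python
from h import *
s=sensors.sense();m=cams.camera_model("wrist")
import pickle;pickle.dump(m,open("w2.pkl","wb"))
im=cams.snapshot("wrist")[:,:,::-1].copy();cv2.imwrite("pics/w2.png",im)
cv2.imwrite("pics/w2v.png",cv2.resize(im,(800,600)))
T=np.array(m["extrinsics"]);print(s["t"],s["tcp_pos"],s["tool_rot"],s["q"]);print(-T[:3,:3].T@T[:3,3],T[2,:3],m["fx"])
print(proj(m,[[.586,.124,.099]]))
```

```text
3.9 [0.49361202 0.10008146 0.25624387] [ 9.74497953e-01  2.24396204e-01 -2.84532518e-04  3.60201983e-05] [-2.20446714e-02  3.32545534e-01  1.70127900e+00 -2.34337744e-04
  1.10830203e+00  1.09620946e+00]
[0.55740668 0.13137995 0.39954839] [-0.25148513 -0.12202783 -0.96013772] 319.3255186729481
[[275.86849062  73.63459758]]
```

View pics/w2v.png

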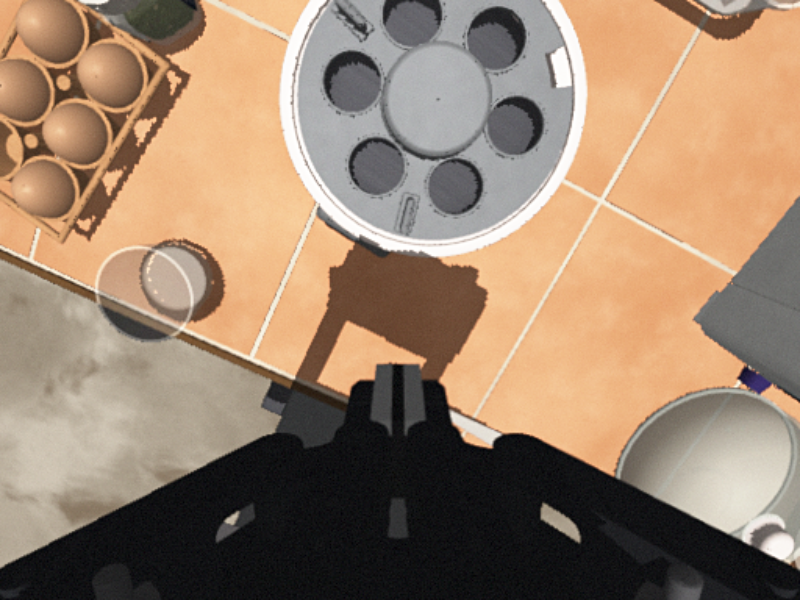

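The wrist view (in 800x600 pixels) shows the hub at (438,99), notch at (560,68), tab_right at (409,213) and tab_left at (353,20). The lug side is out of frame, so I'll advance to get it in view.

Emit:
move_arm([
  {"dx":0.6,"dy":0,"dz":0.6,"rx":0,"ry":0,"rz":0},
  {"dx":0.6,"dy":0,"dz":0.6,"rx":0,"ry":0,"rz":0},
  {"dx":0.6,"dy":0,"dz":0.4,"rx":0,"ry":0,"rz":0},
  {"dx":0.6,"dy":0,"dz":0,"rx":0,"ry":0,"rz":0},
  {"dx":0.6,"dy":0,"dz":0,"rx":0,"ry":0,"rz":0},
  {"dx":0.6,"dy":0,"dz":0,"rx":0,"ry":0,"rz":0},
  {"dx":0,"dy":0,"dz":0,"rx":0,"ry":0,"rz":0},
  {"dx":0,"dy":0,"dz":0,"rx":0,"ry":0,"rz":0},
  {"dx":0,"dy":0,"dz":0,"rx":0,"ry":0,"rz":0},
  {"dx":0,"dy":0,"dz":0,"rx":0,"ry":0,"rz":0},
])

```text
t: 5.2
tcp_pos: [0.5836, 0.1009, 0.2965]
tool_rot: [0.974, 0.225, -0.0, -0.0]
force: [-0.4, 0.2, 0.2]
finger_gap: 0.002
gripper_force: 0.0
```

Run:
```python
from h import *
s=sensors.sense();m=cams.camera_model("wrist")
import pickle;pickle.dump(m,open("w3.pkl","wb"))
im=cams.snapshot("wrist")[:,:,::-1].copy();cv2.imwrite("pics/w3.png",im)
p=proj(m,[[.586,.124,.08]])[0];print(p,s["tcp_pos"])
x,y=max(0,int(p[0])-120),max(0,int(p[1])-100);print(x,y)
cv2.imwrite("pics/w3v.png",cv2.resize(im[y:y+200,x:x+240],None,fx=3,fy=3,interpolation=cv2.INTER_CUBIC))
```

```text
[237.14178167 153.33275408] [0.58361863 0.10086775 0.296457  ]
117 53
```

View pics/w3v.png

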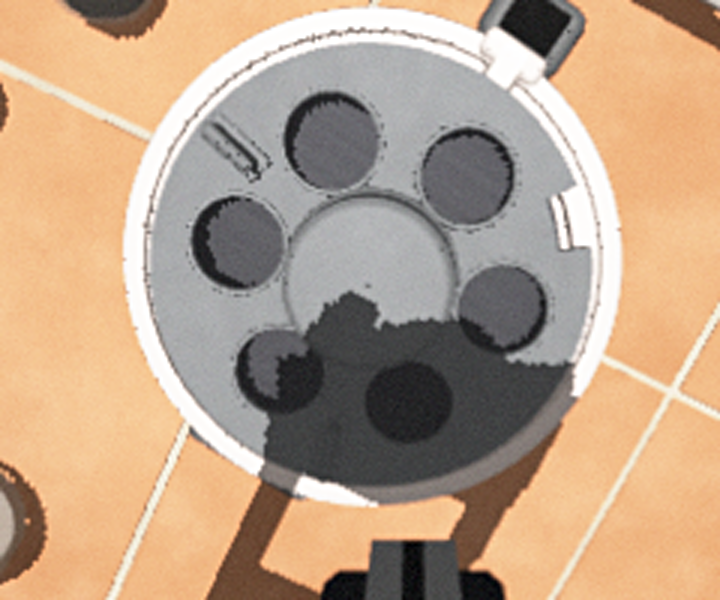

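The view confirms the lug key at about (505,78) beside the stub handle. The notch middle is at about (571,220) and tab_left at (240,148).

```bash
cat > fit.py <<'E'
from h import *
def circ(P):
    P=np.array(P)[:,:2];A=np.c_[2*P,np.ones(len(P))];x=np.linalg.lstsq(A,(P**2).sum(1),rcond=None)[0]
    return x[:2],np.sqrt(x[2]+x[:2]@x[:2])
E
python3 - <<'E'
from fit import *
import pickle
m=pickle.load(open("w3.pkl","rb"));g=lambda u,v,z:ray(m,(117+(u+.5)/3-.5,53+(v+.5)/3-.5),z)
c,r=circ([g(*p,.063) for p in[(123,258),(375,8),(622,258),(200,440),(190,80),(565,100),(372,505)]]);print("rim",c,r)
c2,r2=circ([g(*p,.073) for p in[(150,258),(375,42),(545,115),(592,270),(205,425),(570,375),(375,488)]]);print("rack",c2,r2)
hub,rh=circ([g(*p,.099) for p in[(290,275),(370,197),(452,275),(312,220),(430,220)]]);print("hub",hub,rh)
def pol(n,p,c):
    d=p[:2]-c;print(n,p,np.hypot(*d),np.degrees(np.arctan2(d[1],d[0])))
for C in(c,hub):
  pol("lugtip",g(500,88,.066),C);pol("handle",g(535,30,.05),C)
  pol("notch",g(571,220,.073),C);pol("tabL",g(233,145,.092),C)
m=pickle.load(open("w2.pkl","rb"))
pol("tabR",ray(m,(409/1.5625,211/1.5625),.092),hub)
pol("notch",ray(m,(560/1.5625,68/1.5625),.073),hub)
pol("hub2",ray(m,(438/1.5625,99/1.5625),.099),hub)
E
```

```text
rim [0.59512797 0.12516447] 0.09826681612641473
rack [0.59439835 0.12446204] 0.08639789372654526
hub [0.59830094 0.12486266] 0.028922937881312394
lugtip [0.67881144 0.1116765  0.066     ] 0.08476348250425941 -9.15609648469843
handle [0.70501407 0.10854273 0.05      ] 0.11113611673634634 -8.601540963287134
notch [0.64780219 0.06613334 0.073     ] 0.07911540383849099 -48.25706944437058
tabL [0.61858644 0.18858632 0.092     ] 0.06762123649059655 69.70158167218972
lugtip [0.67881144 0.1116765  0.066     ] 0.08158318226849742 -9.301426490095816
handle [0.70501407 0.10854273 0.05      ] 0.10795384388173745 -8.695026746787395
notch [0.64780219 0.06613334 0.073     ] 0.07680824680804732 -49.87342899241887
tabL [0.61858644 0.18858632 0.092     ] 0.06687456236608062 72.34188343118633
tabR [0.53107422 0.11068874 0.092     ] 0.06870467071352226 -168.09426670870698
notch [0.64800528 0.06522804 0.073     ] 0.07763252099813357 -50.18942473621132
hub2 [0.59547428 0.12438755 0.099     ] 0.0028663131837323133 -170.45877073155384
```

Emit:
move_arm([
  {"dx":-0.615,"dy":0.355,"dz":-0.75,"rx":0,"ry":0,"rz":-0.12},
  {"dx":-0.615,"dy":0.355,"dz":-0.75,"rx":0,"ry":0,"rz":-0.12},
  {"dx":-0.615,"dy":0.355,"dz":-0.75,"rx":0,"ry":0,"rz":-0.12},
  {"dx":-0.615,"dy":0.355,"dz":-0.75,"rx":0,"ry":0,"rz":-0.12},
  {"dx":0,"dy":0,"dz":-1,"rx":0,"ry":0,"rz":0},
  {"dx":0,"dy":0,"dz":-1,"rx":0,"ry":0,"rz":0},
  {"dx":0,"dy":0,"dz":-1,"rx":0,"ry":0,"rz":0},
  {"dx":0,"dy":0,"dz":-1,"rx":0,"ry":0,"rz":0},
  {"dx":0,"dy":0,"dz":-0.8,"rx":0,"ry":0,"rz":0},
  {"dx":0,"dy":0,"dz":0,"rx":0,"ry":0,"rz":0},
])

```text
t: 6.5
tcp_pos: [0.5215, 0.1362, 0.1002]
tool_rot: [0.995, 0.101, -0.002, -0.0]
force: [-0.3, -0.9, -0.2]
finger_gap: 0.001
gripper_force: 0.0
```

Run:
```python
from h import *
s=sensors.sense();m=cams.camera_model("wrist")
im=cams.snapshot("wrist")[:,:,::-1].copy();cv2.imwrite("pics/w4.png",im)
print(s["tcp_pos"],s["tool_rot"],s["force"],proj(m,[[.5275,.1106,.092],list(s["tcp_pos"])]))
```

```text
[0.52145674 0.13623716 0.10019075] [ 9.94879969e-01  1.01050708e-01 -1.61010838e-03 -9.21107713e-05] [-0.26407773 -0.9271567  -0.15163009] [[305.48418752 240.53317506]
 [254.68710508 249.03448076]]
```

View pics/w4.png

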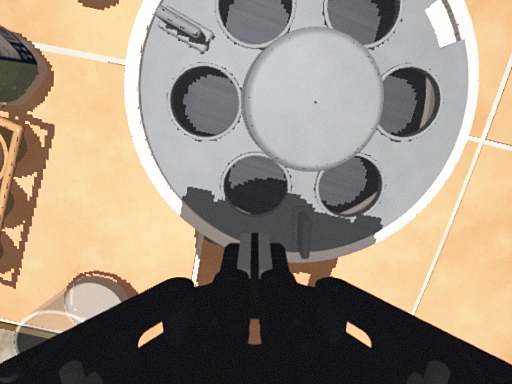

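The tab is at (304,232) and the fingertip at (254,240), alongside it. Next I work out the arc rows.

Run:
```python
import numpy as np
C=np.array([.595,.1245])
a=np.radians([-189,-185,-180.5,-176,-171.5,-167,-162.5,-158,-154,-150,-147,-144,-141,-138,-135]);r=np.r_[.0744,.072,.07,[.069]*12]
P=C+r[:,None]*np.c_[np.cos(a),np.sin(a)];P[0]=[.5215,.1362]
print(np.round(np.diff(P,axis=0)/.025,2))
```

```text
[[ 0.07 -0.22]
 [ 0.07 -0.23]
 [ 0.05 -0.22]
 [ 0.02 -0.22]
 [ 0.04 -0.21]
 [ 0.06 -0.21]
 [ 0.07 -0.2 ]
 [ 0.08 -0.18]
 [ 0.09 -0.17]
 [ 0.08 -0.12]
 [ 0.08 -0.12]
 [ 0.09 -0.11]
 [ 0.09 -0.11]
 [ 0.1  -0.1 ]]
```

Emit:
move_arm([
  {"dx":0,"dy":0,"dz":-0.72,"rx":0,"ry":0,"rz":0},
  {"dx":0.07,"dy":-0.22,"dz":0,"rx":0,"ry":0,"rz":0},
  {"dx":0.07,"dy":-0.23,"dz":0,"rx":0,"ry":0,"rz":0},
  {"dx":0.05,"dy":-0.22,"dz":0,"rx":0,"ry":0,"rz":0},
  {"dx":0.02,"dy":-0.22,"dz":0,"rx":0,"ry":0,"rz":0.13},
  {"dx":0.04,"dy":-0.21,"dz":0,"rx":0,"ry":0,"rz":0.15},
  {"dx":0.06,"dy":-0.21,"dz":0,"rx":0,"ry":0,"rz":0.15},
  {"dx":0.07,"dy":-0.2,"dz":0,"rx":0,"ry":0,"rz":0.15},
  {"dx":0.08,"dy":-0.18,"dz":0,"rx":0,"ry":0,"rz":0.15},
  {"dx":0,"dy":0,"dz":0,"rx":0,"ry":0,"rz":0},
])

```text
t: 7.8
tcp_pos: [0.5346, 0.0934, 0.0838]
tool_rot: [0.958, 0.287, 0.001, 0.0]
force: [1.1, 0.1, 0.4]
finger_gap: -0.001
gripper_force: 0.0
```

Run:
```python
from h import *
s=sensors.sense();m=cams.camera_model("wrist")
import pickle;pickle.dump(m,open("w5.pkl","wb"))
im=cams.snapshot("wrist")[:,:,::-1].copy();cv2.imwrite("pics/w5.png",im)
cv2.imwrite("pics/w5v.png",cv2.resize(im[:300],None,fx=1.5625,fy=1.5625))
print(s["t"],s["tcp_pos"],s["tool_rot"],s["force"])
```

```text
7.8 [0.53458975 0.09342849 0.08382983] [9.57827092e-01 2.87344588e-01 5.50172451e-04 2.15316583e-04] [1.06791251 0.12120555 0.42656729]
```

View pics/w5v.png

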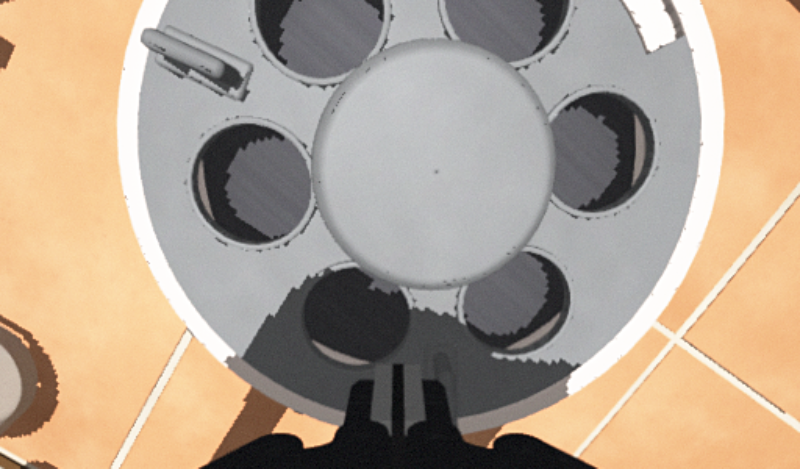

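The finger rests against the tab, which is at (442,360). The top of tab_left is centred near (185,54), the notch is at about (655,25), and the hub is at (436,168).

Run:
```python
from fit import *
import pickle
C=np.array([.595,.1245]);k=1.5625
m=pickle.load(open("w5.pkl","rb"))
def pol(n,u,v,z):
    p=ray(m,(u/k,v/k),z);d=p[:2]-C;print(n,p[:2],np.hypot(*d),np.degrees(np.arctan2(d[1],d[0])))
pol("hub",434,164,.099);pol("L",185,54,.092);pol("Lin",222,71,.092);pol("R",438,362,.092);pol("R2",442,375,.092)
pol("n in L",640,51,.073);pol("n in R",683,38,.073);
```

```text
hub [0.59712704 0.12409295] 0.0021656397236269986 -10.833787826475678
L [0.58538734 0.19144675] 0.06763334953554884 98.17105922882146
Lin [0.58690945 0.18148738] 0.057558823434088184 98.08033955279936
R [0.55178146 0.09080123] 0.054803735799344604 -142.05540680417022
R2 [0.54901857 0.08744036] 0.059056830029271465 -141.13223444429147
n in L [0.65730412 0.09092519] 0.07077478767591636 -28.31960052460912
n in R [0.66736634 0.08273518] 0.08355350145992314 -29.990555478140326
```

Tabs and notch agree that the notch is at about −21.8° and the lug at −8.9°, so 13° more is needed.

Emit:
move_arm([
  {"dx":0.04,"dy":-0.09,"dz":0,"rx":0,"ry":0,"rz":0.07},
  {"dx":0.05,"dy":-0.09,"dz":0,"rx":0,"ry":0,"rz":0.07},
  {"dx":0.055,"dy":-0.085,"dz":0,"rx":0,"ry":0,"rz":0.07},
  {"dx":0.06,"dy":-0.085,"dz":0,"rx":0,"ry":0,"rz":0.07},
  {"dx":0.065,"dy":-0.08,"dz":0,"rx":0,"ry":0,"rz":0.07},
  {"dx":0.07,"dy":-0.08,"dz":0,"rx":0,"ry":0,"rz":0.07},
  {"dx":0,"dy":0,"dz":0,"rx":0,"ry":0,"rz":0},
  {"dx":0,"dy":0,"dz":0,"rx":0,"ry":0,"rz":0},
  {"dx":-0.04,"dy":0.1,"dz":0,"rx":0,"ry":0,"rz":0},
  {"dx":0,"dy":0,"dz":1,"rx":0,"ry":0,"rz":0},
])

```text
t: 9.1
tcp_pos: [0.5398, 0.0841, 0.107]
tool_rot: [0.92, 0.391, -0.002, -0.001]
force: [0.5, -0.1, -0.4]
finger_gap: -0.001
gripper_force: 0.0
```

Emit:
move_arm([
  {"dx":0,"dy":0,"dz":1,"rx":0,"ry":0,"rz":0},
  {"dx":0,"dy":0,"dz":1,"rx":0,"ry":0,"rz":0},
  {"dx":0,"dy":0,"dz":1,"rx":0,"ry":0,"rz":-0.3},
  {"dx":0,"dy":0,"dz":1,"rx":0,"ry":0,"rz":-0.3},
  {"dx":0,"dy":0,"dz":1,"rx":0,"ry":0,"rz":-0.3},
  {"dx":0,"dy":0,"dz":1,"rx":0,"ry":0,"rz":-0.3},
  {"dx":0.3,"dy":0.5,"dz":1,"rx":0,"ry":0,"rz":-0.3},
  {"dx":0.3,"dy":0.5,"dz":0,"rx":0,"ry":0,"rz":0},
  {"dx":0,"dy":0,"dz":0,"rx":0,"ry":0,"rz":0},
  {"dx":0,"dy":0,"dz":0,"rx":0,"ry":0,"rz":0},
])

```text
t: 10.35
tcp_pos: [0.5554, 0.1088, 0.2817]
tool_rot: [1.0, 0.01, -0.002, 0.0]
force: [-0.1, 0.5, -0.6]
finger_gap: -0.002
gripper_force: 0.0
```

Run:
```python
from h import *
s=sensors.sense();m=cams.camera_model("wrist")
import pickle;pickle.dump(m,open("w6.pkl","wb"))
im=cams.snapshot("wrist")[:,:,::-1].copy();cv2.imwrite("pics/w6.png",im)
p=proj(m,[[.595,.1245,.08]])[0]
x,y=max(0,int(p[0])-130),max(0,int(p[1])-100);print(x,y)
cv2.imwrite("pics/w6v.png",cv2.resize(im[y:y+200,x:x+260],None,fx=3,fy=3,interpolation=cv2.INTER_CUBIC))
print(s["t"],s["tcp_pos"],s["tool_rot"],s["force"])
```

```text
110 29
10.35 [0.55537434 0.10881679 0.28165714] [ 9.99944134e-01  1.04179537e-02 -1.78329557e-03  1.23778709e-04] [-0.10949234  0.46961385 -0.58678166]
```

View pics/w6v.png

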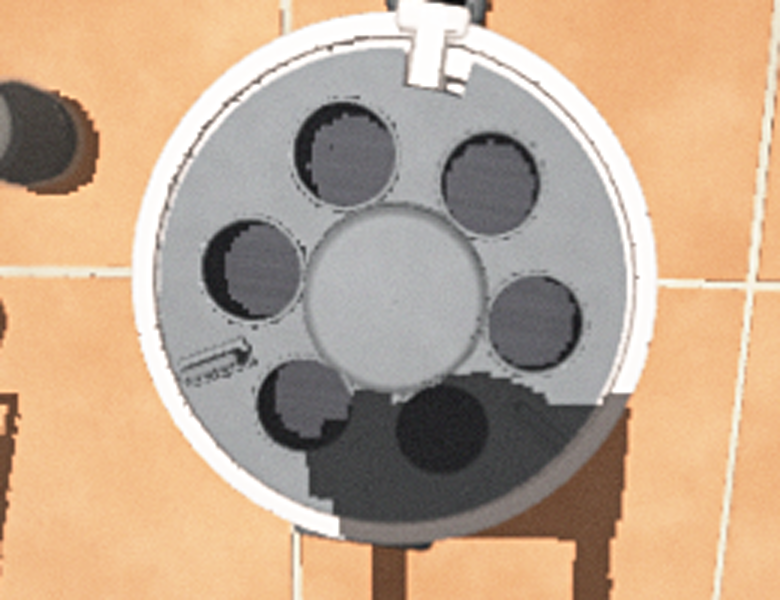

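The lug is now inside the notch. The lug tip spans (410..445, 85), and the notch inner corners are at about (405,83) and (463,95). Tab_left is at (215,360).

Run:
```python
from fit import *
import pickle
m=pickle.load(open("w6.pkl","rb"))
f=lambda u,v,z:ray(m,(110+(u+.5)/3-.5,29+(v+.5)/3-.5),z)
c,r=circ([f(*p,.063) for p in[(133,280),(190,120),(655,280),(590,120),(160,400),(290,30),(530,55)]]);print(c,r)
h,r=circ([f(*p,.099) for p in[(308,295),(394,208),(481,295),(334,232),(455,232),(394,384)]]);print(h,r)
for C in(c,h):
 for n,u,v,z in[("lug",427,86,.066),("lug_out",431,25,.068),("nL",405,83,.073),("nR",463,95,.073),("nRout",475,62,.073),("tabL",215,358,.092)]:
  p=f(u,v,z);d=p[:2]-C;print(n,np.round(p[:2],4),round(np.hypot(*d),4),round(np.degrees(np.arctan2(d[1],d[0])),1))
```

```text
[0.59446808 0.12550168] 0.09719183874728494
[0.59785516 0.12314897] 0.029164544278011302
lug [0.6686 0.1139] 0.0751 -8.9
lug_out [0.6883 0.1129] 0.0946 -7.6
nL [0.6687 0.1214] 0.0743 -3.1
nR [0.6652 0.1014] 0.0747 -18.8
nRout [0.6759 0.0976] 0.0861 -18.9
tabL [0.5753 0.186 ] 0.0635 107.6
lug [0.6686 0.1139] 0.0714 -7.4
lug_out [0.6883 0.1129] 0.091 -6.4
nL [0.6687 0.1214] 0.0708 -1.4
nR [0.6652 0.1014] 0.0707 -17.9
nRout [0.6759 0.0976] 0.0822 -18.1
tabL [0.5753 0.186 ] 0.0668 109.8
```

About 2.7° (3 mm) short of centred, so I'll nudge once more.

Emit:
move_arm([
  {"dx":-0.34,"dy":-0.47,"dz":-1,"rx":0,"ry":0,"rz":0.3},
  {"dx":-0.34,"dy":-0.47,"dz":-1,"rx":0,"ry":0,"rz":0.3},
  {"dx":0,"dy":0,"dz":-1,"rx":0,"ry":0,"rz":0.3},
  {"dx":0,"dy":0,"dz":-1,"rx":0,"ry":0,"rz":0.3},
  {"dx":0,"dy":0,"dz":-1,"rx":0,"ry":0,"rz":0.3},
  {"dx":0,"dy":0,"dz":-1,"rx":0,"ry":0,"rz":0},
  {"dx":0,"dy":0,"dz":-1,"rx":0,"ry":0,"rz":0},
  {"dx":0,"dy":0,"dz":-0.95,"rx":0,"ry":0,"rz":0},
  {"dx":0,"dy":0,"dz":0,"rx":0,"ry":0,"rz":0},
  {"dx":0,"dy":0,"dz":0,"rx":0,"ry":0,"rz":0},
])

```text
t: 11.65
tcp_pos: [0.5397, 0.0851, 0.0848]
tool_rot: [0.92, 0.392, 0.0, 0.0]
force: [0.6, 0.2, -0.4]
finger_gap: 0.002
gripper_force: 0.0
```

Emit:
move_arm([
  {"dx":0.04,"dy":-0.05,"dz":0,"rx":0,"ry":0,"rz":0.02},
  {"dx":0.04,"dy":-0.05,"dz":0,"rx":0,"ry":0,"rz":0.02},
  {"dx":0.035,"dy":-0.05,"dz":0,"rx":0,"ry":0,"rz":0.03},
  {"dx":0.035,"dy":-0.05,"dz":0,"rx":0,"ry":0,"rz":0.03},
  {"dx":0,"dy":-0.02,"dz":0,"rx":0,"ry":0,"rz":0},
  {"dx":0,"dy":0,"dz":0,"rx":0,"ry":0,"rz":0},
  {"dx":0,"dy":0,"dz":0,"rx":0,"ry":0,"rz":0},
  {"dx":0,"dy":0,"dz":0,"rx":0,"ry":0,"rz":0},
  {"dx":0,"dy":0,"dz":0,"rx":0,"ry":0,"rz":0},
  {"dx":0,"dy":0,"dz":0,"rx":0,"ry":0,"rz":0},
])

```text
t: 12.9
tcp_pos: [0.5432, 0.0798, 0.0845]
tool_rot: [0.91, 0.416, -0.0, -0.0]
force: [0.3, 0.1, -0.0]
finger_gap: -0.003
gripper_force: 0.1
```

Emit:
move_arm([
  {"dx":-0.08,"dy":0.08,"dz":0,"rx":0,"ry":0,"rz":0},
  {"dx":0,"dy":0,"dz":1,"rx":0,"ry":0,"rz":0},
  {"dx":0,"dy":0,"dz":1,"rx":0,"ry":0,"rz":0},
  {"dx":0,"dy":0,"dz":1,"rx":0,"ry":0,"rz":-0.32},
  {"dx":0,"dy":0,"dz":1,"rx":0,"ry":0,"rz":-0.32},
  {"dx":0,"dy":0,"dz":1,"rx":0,"ry":0,"rz":-0.32},
  {"dx":0.28,"dy":0.54,"dz":1,"rx":0,"ry":0,"rz":-0.32},
  {"dx":0.29,"dy":0.54,"dz":1,"rx":0,"ry":0,"rz":-0.32},
  {"dx":0,"dy":0,"dz":0.9,"rx":0,"ry":0,"rz":0},
  {"dx":0,"dy":0,"dz":0,"rx":0,"ry":0,"rz":0},
])

```text
t: 14.15
tcp_pos: [0.5563, 0.1091, 0.2836]
tool_rot: [1.0, 0.01, 0.002, 0.0]
force: [-0.1, -0.3, 0.1]
finger_gap: 0.001
gripper_force: 0.0
```

Run:
```python
from h import *
s=sensors.sense();m=cams.camera_model("wrist")
import pickle;pickle.dump(m,open("w7.pkl","wb"))
im=cams.snapshot("wrist")[:,:,::-1].copy();cv2.imwrite("pics/w7.png",im)
p=proj(m,[[.595,.1245,.08]])[0]
x,y=max(0,int(p[0])-130),max(0,int(p[1])-100);print(x,y)
cv2.imwrite("pics/w7v.png",cv2.resize(im[y:y+200,x:x+260],None,fx=3,fy=3,interpolation=cv2.INTER_CUBIC))
print(s["t"],s["tcp_pos"],s["tool_rot"],s["force"])
```

```text
111 31
14.15 [0.55633203 0.10913657 0.28360615] [9.99949174e-01 9.89015406e-03 1.95789933e-03 3.34402678e-06] [-0.10530722 -0.34652531  0.12542141]
```

View pics/w7v.png

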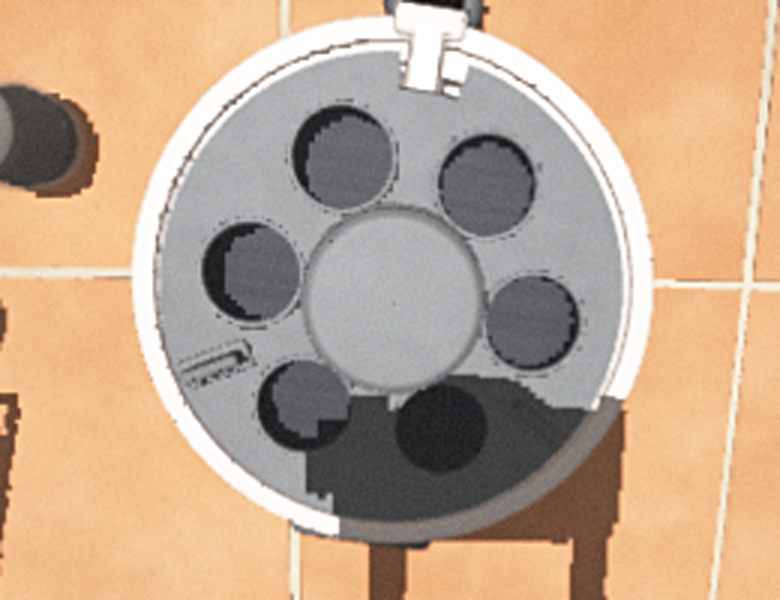

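The lug lies inside the notch with gaps on both sides: tip at (425,88), notch corners at (401,86) and (459,96). A quick number check before pressing.

Run:
```python
from fit import *
import pickle
m=pickle.load(open("w7.pkl","rb"))
f=lambda u,v,z:ray(m,(111+(u+.5)/3-.5,31+(v+.5)/3-.5),z)
c,r=circ([f(*p,.063) for p in[(133,280),(190,123),(652,283),(590,123),(160,402),(290,33),(530,58)]]);print(c,r)
h,r=circ([f(*p,.099) for p in[(306,297),(394,210),(481,297),(334,235),(455,235),(394,387)]]);print(h,r)
for C in(c,h,(c+h)/2):
 for n,u,v,z in[("lug",425,89,.066),("lug_out",431,28,.068),("nL",401,86,.073),("nR",459,97,.073),("tabL",215,361,.092)]:
  p=f(u,v,z);d=p[:2]-C;print(n,np.round(p[:2],4),round(np.hypot(*d),4),round(np.degrees(np.arctan2(d[1],d[0])),1))
```

```text
[0.5944018  0.12520295] 0.09757679464115201
[0.59708286 0.12277394] 0.029621717718216846
lug [0.6686 0.1138] 0.0751 -8.7
lug_out [0.6885 0.1121] 0.095 -7.9
nL [0.6686 0.1221] 0.0743 -2.4
nR [0.6654 0.1019] 0.0747 -18.2
tabL [0.5743 0.1859] 0.0639 108.4
lug [0.6686 0.1138] 0.0721 -7.1
lug_out [0.6885 0.1121] 0.092 -6.6
nL [0.6686 0.1221] 0.0715 -0.5
nR [0.6654 0.1019] 0.0714 -17.0
tabL [0.5743 0.1859] 0.0671 109.9
lug [0.6686 0.1138] 0.0736 -7.9
lug_out [0.6885 0.1121] 0.0935 -7.3
nL [0.6686 0.1221] 0.0729 -1.5
nR [0.6654 0.1019] 0.0731 -17.6
tabL [0.5743 0.1859] 0.0655 109.1
```

About 2° off. One more small nudge is cheap.

Emit:
move_arm([
  {"dx":-0.33,"dy":-0.48,"dz":-1,"rx":0,"ry":0,"rz":0.32},
  {"dx":-0.33,"dy":-0.48,"dz":-1,"rx":0,"ry":0,"rz":0.32},
  {"dx":0,"dy":0,"dz":-1,"rx":0,"ry":0,"rz":0.32},
  {"dx":0,"dy":0,"dz":-1,"rx":0,"ry":0,"rz":0.32},
  {"dx":0,"dy":0,"dz":-1,"rx":0,"ry":0,"rz":0.32},
  {"dx":0,"dy":0,"dz":-1,"rx":0,"ry":0,"rz":0},
  {"dx":0,"dy":0,"dz":-1,"rx":0,"ry":0,"rz":0},
  {"dx":0,"dy":0,"dz":-0.95,"rx":0,"ry":0,"rz":0},
  {"dx":0,"dy":0,"dz":0,"rx":0,"ry":0,"rz":0},
  {"dx":0,"dy":0,"dz":0,"rx":0,"ry":0,"rz":0},
])

```text
t: 15.45
tcp_pos: [0.5387, 0.0847, 0.0832]
tool_rot: [0.91, 0.415, -0.0, -0.0]
force: [0.2, 0.7, -0.0]
finger_gap: 0.005
gripper_force: 0.0
```

Emit:
move_arm([
  {"dx":0.04,"dy":-0.05,"dz":0,"rx":0,"ry":0,"rz":0.02},
  {"dx":0.04,"dy":-0.05,"dz":0,"rx":0,"ry":0,"rz":0.02},
  {"dx":0.04,"dy":-0.05,"dz":0,"rx":0,"ry":0,"rz":0.02},
  {"dx":0.04,"dy":-0.05,"dz":0,"rx":0,"ry":0,"rz":0.02},
  {"dx":0.03,"dy":-0.05,"dz":0,"rx":0,"ry":0,"rz":0},
  {"dx":0.01,"dy":-0.02,"dz":0,"rx":0,"ry":0,"rz":0},
  {"dx":0,"dy":0,"dz":0,"rx":0,"ry":0,"rz":0},
  {"dx":0,"dy":0,"dz":0,"rx":0,"ry":0,"rz":0},
  {"dx":0,"dy":0,"dz":0,"rx":0,"ry":0,"rz":0},
  {"dx":0,"dy":0,"dz":0,"rx":0,"ry":0,"rz":0},
])

```text
t: 16.7
tcp_pos: [0.5439, 0.0781, 0.0833]
tool_rot: [0.901, 0.434, -0.0, -0.0]
force: [-0.7, 0.1, -0.5]
finger_gap: -0.002
gripper_force: 0.1
```

Emit:
move_arm([
  {"dx":-0.08,"dy":0.08,"dz":0,"rx":0,"ry":0,"rz":0},
  {"dx":0,"dy":0,"dz":0.8,"rx":0,"ry":0,"rz":0},
  {"dx":0,"dy":0,"dz":0.8,"rx":0,"ry":0,"rz":0},
  {"dx":0,"dy":0,"dz":0.8,"rx":0,"ry":0,"rz":0},
  {"dx":0.72,"dy":0.59,"dz":0,"rx":0,"ry":0,"rz":0},
  {"dx":0.72,"dy":0.59,"dz":0,"rx":0,"ry":0,"rz":0},
  {"dx":0.72,"dy":0.59,"dz":0,"rx":0,"ry":0,"rz":0},
  {"dx":0,"dy":0,"dz":-0.6,"rx":0,"ry":0,"rz":0},
  {"dx":0,"dy":0,"dz":-0.7,"rx":0,"ry":0,"rz":0},
  {"dx":0,"dy":0,"dz":0,"rx":0,"ry":0,"rz":0},
])

```text
t: 17.95
tcp_pos: [0.593, 0.1236, 0.1081]
tool_rot: [0.901, 0.434, -0.003, -0.001]
force: [-0.1, -0.5, 0.7]
finger_gap: -0.004
gripper_force: 0.0
```

Emit:
move_arm([
  {"dx":0.08,"dy":0.02,"dz":0,"rx":0,"ry":0,"rz":0},
  {"dx":0,"dy":0,"dz":-0.1,"rx":0,"ry":0,"rz":0},
  {"dx":0,"dy":0,"dz":-0.1,"rx":0,"ry":0,"rz":0},
  {"dx":0,"dy":0,"dz":-0.1,"rx":0,"ry":0,"rz":0},
  {"dx":0,"dy":0,"dz":-0.06,"rx":0,"ry":0,"rz":0},
  {"dx":0,"dy":0,"dz":-0.06,"rx":0,"ry":0,"rz":0},
  {"dx":0,"dy":0,"dz":-0.06,"rx":0,"ry":0,"rz":0},
  {"dx":0,"dy":0,"dz":0,"rx":0,"ry":0,"rz":0},
  {"dx":0,"dy":0,"dz":0,"rx":0,"ry":0,"rz":0},
  {"dx":0,"dy":0,"dz":0,"rx":0,"ry":0,"rz":0},
])

```text
t: 19.2
tcp_pos: [0.5983, 0.1249, 0.0991]
tool_rot: [0.901, 0.434, 0.0, 0.0]
force: [0.6, 0.6, 3.7]
finger_gap: -0.001
gripper_force: 1.6
```

Contact at hub height with 3.7 N. I'll press on in small steps.

Emit:
move_arm([
  {"dx":-0.05,"dy":0,"dz":-0.06,"rx":0,"ry":0,"rz":0},
  {"dx":0,"dy":0,"dz":-0.06,"rx":0,"ry":0,"rz":0},
  {"dx":0,"dy":0,"dz":-0.06,"rx":0,"ry":0,"rz":0},
  {"dx":0,"dy":0,"dz":-0.06,"rx":0,"ry":0,"rz":0},
  {"dx":0,"dy":0,"dz":0,"rx":0,"ry":0,"rz":0},
  {"dx":0,"dy":0,"dz":0,"rx":0,"ry":0,"rz":0},
  {"dx":0,"dy":0,"dz":0,"rx":0,"ry":0,"rz":0},
  {"dx":0,"dy":0,"dz":0,"rx":0,"ry":0,"rz":0},
  {"dx":0,"dy":0,"dz":0,"rx":0,"ry":0,"rz":0},
  {"dx":0,"dy":0,"dz":0,"rx":0,"ry":0,"rz":0},
])

```text
t: 20.45
tcp_pos: [0.5966, 0.1248, 0.0927]
tool_rot: [0.901, 0.434, -0.0, -0.0]
force: [0.6, -0.0, 0.8]
finger_gap: -0.0
gripper_force: 0.0
```

Emit:
move_arm([
  {"dx":0,"dy":0,"dz":-0.06,"rx":0,"ry":0,"rz":0},
  {"dx":0,"dy":0,"dz":-0.06,"rx":0,"ry":0,"rz":0},
  {"dx":0,"dy":0,"dz":-0.06,"rx":0,"ry":0,"rz":0},
  {"dx":0,"dy":0,"dz":-0.04,"rx":0,"ry":0,"rz":0},
  {"dx":0,"dy":0,"dz":0,"rx":0,"ry":0,"rz":0},
  {"dx":0,"dy":0,"dz":0,"rx":0,"ry":0,"rz":0},
  {"dx":0,"dy":0,"dz":0,"rx":0,"ry":0,"rz":0},
  {"dx":0,"dy":0,"dz":0,"rx":0,"ry":0,"rz":0},
  {"dx":0,"dy":0,"dz":0,"rx":0,"ry":0,"rz":0},
  {"dx":0,"dy":0,"dz":0,"rx":0,"ry":0,"rz":0},
])

```text
t: 21.7
tcp_pos: [0.5967, 0.1247, 0.0881]
tool_rot: [0.901, 0.435, -0.0, 0.0]
force: [-1.0, 0.6, 6.5]
finger_gap: -0.002
gripper_force: 3.0
```

Emit:
move_arm([
  {"dx":0,"dy":0,"dz":-0.04,"rx":0,"ry":0,"rz":0},
  {"dx":0,"dy":0,"dz":-0.03,"rx":0,"ry":0,"rz":0},
  {"dx":0,"dy":0,"dz":0,"rx":0,"ry":0,"rz":0},
  {"dx":0,"dy":0,"dz":0,"rx":0,"ry":0,"rz":0},
  {"dx":0,"dy":0,"dz":0,"rx":0,"ry":0,"rz":0},
  {"dx":0,"dy":0,"dz":0,"rx":0,"ry":0,"rz":0},
  {"dx":0,"dy":0,"dz":0,"rx":0,"ry":0,"rz":0},
  {"dx":0,"dy":0,"dz":0,"rx":0,"ry":0,"rz":0},
  {"dx":0,"dy":0,"dz":0,"rx":0,"ry":0,"rz":0},
  {"dx":0,"dy":0,"dz":0,"rx":0,"ry":0,"rz":0},
])

```text
t: 22.95
tcp_pos: [0.5967, 0.1247, 0.088]
tool_rot: [0.901, 0.435, 0.0, 0.0]
force: [-4.1, -0.6, 15.3]
finger_gap: -0.004
gripper_force: 7.7
```

There's a firm stop at 88 mm under 15 N, which is the seated height. Now I lift clear to the earlier viewing pose.

Emit:
move_arm([
  {"dx":0,"dy":0,"dz":0.5,"rx":0,"ry":0,"rz":0},
  {"dx":0,"dy":0,"dz":1,"rx":0,"ry":0,"rz":-0.32},
  {"dx":0,"dy":0,"dz":1,"rx":0,"ry":0,"rz":-0.32},
  {"dx":0,"dy":0,"dz":1,"rx":0,"ry":0,"rz":-0.32},
  {"dx":0,"dy":0,"dz":1,"rx":0,"ry":0,"rz":-0.32},
  {"dx":-0.8,"dy":-0.3,"dz":1,"rx":0,"ry":0,"rz":-0.35},
  {"dx":-0.8,"dy":-0.3,"dz":1,"rx":0,"ry":0,"rz":0},
  {"dx":0,"dy":0,"dz":1,"rx":0,"ry":0,"rz":0},
  {"dx":0,"dy":0,"dz":0.5,"rx":0,"ry":0,"rz":0},
  {"dx":0,"dy":0,"dz":0,"rx":0,"ry":0,"rz":0},
])

```text
t: 24.2
tcp_pos: [0.5573, 0.1098, 0.2862]
tool_rot: [1.0, 0.023, 0.001, 0.0]
force: [-0.4, 0.1, -0.2]
finger_gap: 0.002
gripper_force: 0.0
```

Run:
```python
from fit import *
import pickle
s=sensors.sense();m=cams.camera_model("wrist")
im=cams.snapshot("wrist")[:,:,::-1].copy();cv2.imwrite("pics/w8.png",im)
print(s["t"],s["tcp_pos"],s["force"])
# egg holes (six-fold ring) before/after: centroid spread -> plate height; dark contours within rack
def holes(im,m):
    g=cv2.GaussianBlur(cv2.cvtColor(im,cv2.COLOR_BGR2GRAY),(5,5),1)
    c=cv2.HoughCircles(g,cv2.HOUGH_GRADIENT,1,22,param1=80,param2=14,minRadius=13,maxRadius=19)
    out=[]
    for u,v,r in c[0]:
        p=ray(m,(u,v),.0655)[:2];d=p-[.5955,.1245]
        if 40<1e3*np.hypot(*d)<66: out.append((round(1e3*np.hypot(*d)),round(np.degrees(np.arctan2(d[1],d[0])),1),round(float(r),1)))
    return sorted(out,key=lambda t:t[1])
print(holes(cv2.imread("pics/w7.png"),pickle.load(open("w7.pkl","rb"))));print(holes(im,m))
# brightness around plate rim: notch/lug seen as white along radius 78 mm
for n,i,M in(("w7",cv2.imread("pics/w7.png"),pickle.load(open("w7.pkl","rb"))),("w8",im,m)):
  a=np.radians(np.arange(-24,10,1));z=.073 if n=="w7" else .062
  P=np.c_[.5955+.078*np.cos(a),.1245+.078*np.sin(a),z+0*a];q=proj(M,P).round().astype(int)
  print(n,[int(i[v,u].mean()) for u,v in q])
```

```text
24.2 [0.55733508 0.10976871 0.28620693] [-0.4290813  0.119422  -0.2393335]
[(54, np.float64(-158.0), 15.0), (54, np.float64(-99.5), 15.6), (53, np.float64(-40.2), 17.0), (53, np.float64(20.8), 17.2), (53, np.float64(81.4), 16.1), (54, np.float64(140.5), 14.9)]
[(51, np.float64(-155.7), 14.7), (51, np.float64(-96.1), 16.0), (52, np.float64(-37.3), 15.8), (51, np.float64(21.4), 16.9), (51, np.float64(82.4), 15.6), (50, np.float64(142.9), 14.9)]
w7 [172, 166, 169, 174, 174, 166, 154, 193, 133, 229, 148, 115, 211, 223, 255, 254, 253, 253, 253, 254, 229, 186, 227, 169, 177, 171, 179, 181, 175, 181, 177, 175, 176, 178]
w8 [171, 170, 172, 172, 171, 173, 172, 175, 155, 153, 76, 87, 120, 159, 255, 254, 253, 252, 253, 254, 254, 216, 103, 82, 100, 165, 176, 175, 173, 177, 177, 177, 174, 176]
```

The rack has dropped evenly, since the hole ring looks uniformly smaller. The lug (−10…−3°) is centred in the notch with gaps on both sides. Nothing touches the robot.

```bash
python3 -c "
from station import order
print(order.sign_off())"
```

```text
the job is handed in; nothing more can be done
None
```

The rack was turned until its notch lay over the lug, then pressed down to a firm stop at seated height (hub top at 88 mm). The arm is clear and the job is handed in, but the sign-off returned no verdict.

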